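# Hold the shaker on the glass rinser at half press

## Task

Pick up the uncapped frosted glass shaker that stands mouth down on the counter, set it, still mouth down, centred on the spring-loaded star of the glass rinser, and press the star down to half of its travel (10 of 20 mm), never all the way to the bottom. Keep it level at half press for three seconds and finish while still gripping the shaker and holding it pressed there; do not let go. Leave the capped shaker, the loose cap, the stone fragment and the scraper where they are.

Things in the scene. Friction and masses are not known exactly. Their poses are not given: they have to be found in the camera images.
- shaker_mid (a point): Centre, half-way up, of the uncapped frosted glass shaker: a round tumbler 62 mm in diameter and 120 mm tall, standing upside down: closed flat base on top, open mouth (outer 58 mm, wall 4 mm, so 50 mm inside) on the counter, with the last 10 mm above the mouth slightly narrower. Straight sides between 14 mm and 116 mm above the mouth. About 0.22 to 0.34 kg. This point is 60 mm above its mouth rim; z up, the yaw does not matter.
- rinser: Glass rinser, fixed to the counter at a place and yaw that vary: a round open stainless basin 156 mm in diameter and 36 mm high, wall 4 mm. Origin at the centre of its underside, on the counter; z up, on the axis of the star.
- star_top (a point): Centre of the upper face of the rinser's star valve, on the basin's axis: six black arms reaching 48 mm from the axis, upper face level, 52 mm above the counter when unpressed; it moves straight down with the star. A nozzle 14 mm in diameter stands 6 mm above that face in the middle and goes inside the shaker's mouth; the mouth rim rests on the arms.
- star (a joint): How far the star is pressed down, in m: 0 unpressed, 0.020 at the bottom stop, half press 0.010. It springs back up by itself. It starts to move at about 5 N (the shaker's weight alone does not move it), takes about 9 N at half travel and 13 N at the bottom, the shaker's weight included.
- capped_mid (a point): Centre, half-way up, of a bystander: a second frosted shaker of 62 mm diameter that stands upright with its ribbed steel twist cap (68 mm diameter) on, 132 mm tall in all, loose. It may stand on either side of the uncapped one.
- cap: Bystander: a loose ribbed steel twist cap, 68 mm in diameter, 24 mm high, lying on the counter. Origin at the centre of its underside.
- stone: Bystander: a loose wedge-shaped fragment of a round ceramic pizza stone, about 150 mm long, 150 mm wide at its round edge, 14 mm thick, lying flat. Origin under its middle, 90 mm from its tip; x points to the round edge.
- scraper: Bystander: a plastic bench scraper lying flat, 110 mm along its x, 150 mm along its y, 4 mm thick, with a 14 mm thick grip edge at +x. Origin at about the centre of its underside.
Mind the look-alikes: they are no part of the job. What is shaped like the part that bears shaker_mid but blue is not meant. Leave any red look-alike of the rinser alone.

How it is judged:
By the outcome, as a careful person would: the job done as asked, in the order asked, and still so for the second after the job is handed in, while the arm keeps its last pose, push and grip.
It also fails if it takes over 42 s, if anything falls off the work surface, if the arm or the gripper's body presses on something with over 40 N, if the wrist force passes 120 N, or if a joint passes its speed limit or range.

## Robot

A 6-joint arm with a two-finger parallel gripper is mounted at the origin on the work surface. World frame = base frame: x ahead of the robot, y to its left, z up, the work surface at z = 0. Lengths are in m, angles in rad, forces in N, time in s.
With the tool pointing down it reaches from about 0.275 to 0.875 m from the base axis. Payload 12.5 kg.
Tool frame: the origin (TCP) lies on the centre line of the jaws, within the pads' length; the fingertips stand r.finger_overhang ahead of it and the grasp point (between the pads) lies 3 mm ahead of it (r.finger_overhang is the distance from the TCP to the fingertips, in m); z points along the fingers, y is the line along which they close (so a half turn about z gives the same grasp; the last joint's range is limited). The gripper opens to 85 mm and grips with 20 to 120 N. Pads are 22 mm wide; open, the fingers measure 114 mm over their backs; the gripper's body (76 mm by 85 mm) begins 54 mm behind the grasp point. The pads swing forward as they close: fully open they stand 13 mm farther back than shut.
Start: joints at [-1.349, 0.351, 1.652, -0, 1.139, -0.085], TCP at [0.166, -0.524, 0.253] pointing down, gripper open.
Joint ranges: [-2.75, 2.75], [-0.79, 2.1], [0.01, 2.65], [-1.57, 4.71], [0.07, 3.14], [-2.87, 2.87]. Speed limits (rad/s): [2.22, 2.22, 2.79, 3.14, 3.14, 3.14].

## Interface

Orientations are given as a unit quaternion [x, y, z, w].
In Python, from cell import r, optics gives the robot as it stands. The module is installed in compiled form; this text tells all that it offers. Calls block until the motion is done:
- r.move_to(position, orientation): joint-space move of the TCP to a pose.
- r.move_linear(position, rot=None, vel=0.15): straight line of the TCP; rot=None keeps the orientation; vel is the mean speed in m/s.
- r.set_joints(angles): joint-space move.
- r.set_gripper(opening, squeeze=None): opening from 0.0 (shut) to 1.0 (fully open); squeeze is the grip in N (None keeps the last); returns when the fingers have stopped.
- r.sleep(seconds).
- r.inverse_kinematics(position, orientation): joint angles nearest the present ones, or None.
- optics.get_image(name): name is "side" or "top"; returns a dict with "pixels" (480x640x3 uint8, red, green, blue), "depth" (480x640 float32, m along the optical axis (not along the pixel's ray), 0 where there is no reading), "fx", "fy", "cx", "cy" (pixels), "D" ([k1, k2, p1, p2, k3] as OpenCV has them; the pictures are not rectified), "camera_from_world" (4x4, takes a point from world to camera coordinates). Camera axes: x right, y down, z forward; pixel columns grow to the right and rows downward; lengths in m; the calibration is good to about 2 mm. A picture is of the moment at which its call begins.
A pose or a line that the arm cannot do raises r.PlanningError and nothing moves.
- r.hand_in(): hands the job in; it is judged then, once.
Readings, each from a call of its own:
- r.current_t(): time.
- r.current_q(): joint angles.
- r.current_qvel(): joint speeds.
- r.current_effort(): joint torques, N m.
- r.current_tool_pos(): TCP position.
- r.current_ee_rot(): TCP orientation.
- r.current_contact_force(): force on the tool from outside, world axes, zero at the start.
- r.current_torque(): the same for the moment, N m.
- r.current_opening(): opening from 0.0 (shut) to 1.0 (fully open).
- r.current_finger_force(): force on a finger pad.
Only numpy, scipy, OpenCV 4.12 (cv2) and the standard library are available. Lean on these libraries where they do the work, as an engineer would, in place of code of your own. Each camera call takes 0.05 s, during which the arm holds its last target. There are 200 camera calls.

## Working session

There is one attempt and no reset: what is moved stays moved. The work goes in short steps, each a Python script; the robot and the scene stay as the last script left them, time stands still between calls to the robot, and variables do not carry over. Pictures are saved under pics/ and viewed, at most 10 in all, crops included, and the job is handed in when it is done.

```bash
mkdir -p pics; cat > h.py <<'E'
import numpy as np, cv2
from cell import r, optics
def grab(n, save=None):
    d=optics.get_image(n)
    if save: cv2.imwrite(f'pics/{save}.png', d['pixels'][:,:,::-1])
    d['K']=np.array([[d['fx'],0,d['cx']],[0,d['fy'],d['cy']],[0,0,1.]]); d['D']=np.array(d['D'],float)
    return d
def ray(d,uv):
    p=cv2.undistortPoints(np.array(uv,float).reshape(-1,1,2),d['K'],d['D']).reshape(-1,2)
    T=np.linalg.inv(d['camera_from_world'])
    return T[:3,3], np.c_[p,np.ones(len(p))]@T[:3,:3].T
def onplane(d,uv,z):
    o,v=ray(d,uv); return o+v*((z-o[2])/v[:,2])[:,None]
def cloud(d):
    vv,uu=np.mgrid[:480,:640]
    o,v=ray(d,np.c_[uu.ravel(),vv.ravel()])
    P=o+v*d['depth'].reshape(-1,1)
    P[d['depth'].ravel()==0]=np.nan
    return P.reshape(480,640,3)
E
python3 - <<'E'
from h import *
for n in('side','top'):
    d=grab(n,n+'0'); print(n,np.linalg.inv(d['camera_from_world'])[:3].round(3).tolist(),d['fx'],d['D'],(d['depth']>0).mean())
    np.savez(f'{n}0.npz',**d)
print(r.finger_overhang,r.current_t(),r.current_ee_rot(),r.current_contact_force())
E
```

```text
side [[-0.961, -0.155, 0.23, 0.25], [-0.277, 0.591, -0.758, 1.011], [-0.019, -0.792, -0.611, 0.836]] 514.7893855527765 [-0.06696883  0.          0.          0.          0.        ] 0.9958463541666667
top [[0.018, -0.998, 0.066, 0.459], [-1.0, -0.017, 0.02, 0.043], [-0.019, -0.066, -0.998, 1.461]] 596.326428070681 [-0.09048625  0.          0.          0.          0.        ] 0.9959537760416667
0.022 0.1 [ 9.88254917e-01  1.52813482e-01 -3.74779741e-05 -5.07488984e-04] [-0.78857709  0.66066726  0.47695088]
```

View pics/top0.png

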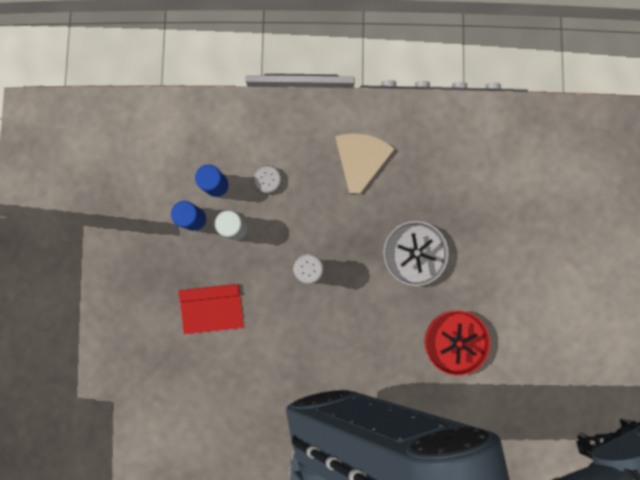

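View pics/side0.png

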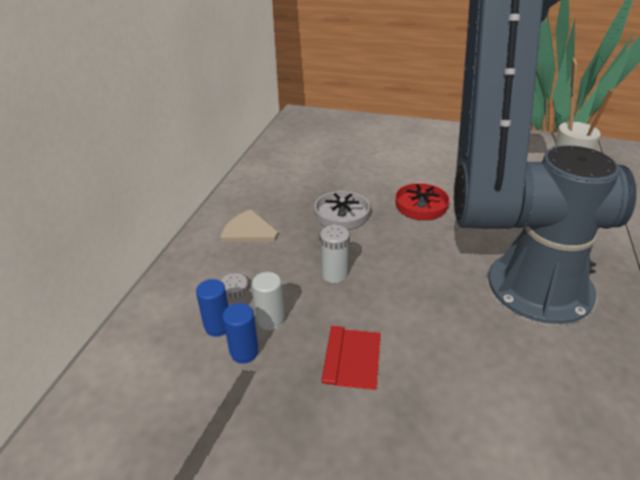

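Candidates in the top view:
- **Shaker:** the plain frosted one at (228,224), the blue look-alikes at (211,180) and (185,215), and the capped one at (308,268). The plain frosted one fits, because it is uncapped and not blue.
- **Rinser:** steel at (417,254) and red at (458,343). The steel one fits.

Next I'll measure them and check in an enlarged crop.

```bash
cat > m.py <<'E'
from h import *
D={n:dict(np.load(f'{n}0.npz')) for n in('top','side')}
cl={n:cloud(D[n]) for n in D}
P=cl['top']
def circ(d,mask,z):
    c=max(cv2.findContours(mask.astype(np.uint8),cv2.RETR_EXTERNAL,cv2.CHAIN_APPROX_NONE)[0],key=cv2.contourArea)
    w=onplane(d,c[:,0,:].astype(float),z)[:,:2]
    (x,y),R=cv2.minEnclosingCircle((w*1000).astype(np.float32)); return np.round([x,y,R],1),len(c)
t=D['top']
for nm,(u,v),z in [('shaker',(228,224),.12),('blueA',(211,180),.12),('blueB',(185,215),.12),('capped',(308,268),.132),('cap',(267,180),.024)]:
    box=np.zeros((480,640),bool); box[v-24:v+24,u-24:u+24]=1
    print(nm,circ(t,box&(abs(P[...,2]-z)<.012),z), np.nanmedian(P[v-3:v+4,u-3:u+4,2]).round(4))
# rinser
box=np.zeros((480,640),bool); box[254-42:254+42,417-42:417+42]=1
print('rim',circ(t,box&(P[...,2]>.02),.036))
dark=box&(t['pixels'].max(2)<60)
n,l,s,c=cv2.connectedComponentsWithStats(dark.astype(np.uint8)); i=1+s[1:,4].argmax()
print('star',circ(t,l==i,.052),onplane(t,c[i],.052),s[i])
S=cl['side']; sd=D['side']; hsv=cv2.cvtColor(sd['pixels'],cv2.COLOR_RGB2HSV)
m=np.zeros((480,640),bool); m[265:335,245:292]=1; m&=(S[...,2]>.02)&(S[...,2]<.11)&(hsv[...,1]<60)
q=S[m]; from scipy.optimize import least_squares
f=least_squares(lambda p:np.hypot(*(q[:,:2]-p).T)-.031,np.median(q[:,:2],0)+[0,-.02],loss='soft_l1',f_scale=.002); print('side shaker cyl',f.x,len(q),abs(f.fun).mean())
m=np.zeros((480,640),bool); m[185:235,308:378]=1; m&=(sd['pixels'].max(2)<55)
n,l,s,c=cv2.connectedComponentsWithStats(m.astype(np.uint8)); i=1+s[1:,4].argmax(); w=onplane(sd,np.argwhere(l==i)[:,::-1],.052); print('side star',w.min(0),w.max(0),s[i])
a=cv2.resize(t['pixels'][150:300,165:465],(800,400),interpolation=2); b=cv2.resize(sd['pixels'][180:380,190:390],(400,200))
b=cv2.resize(sd['pixels'][185:370,190:437],(267,200)); o=np.zeros((600,800,3),np.uint8); o[:400]=a; o[400:,:267]=b
cv2.imwrite('pics/crop.png',o[:,:,::-1])
E
python3 m.py
```

```text
shaker (array([588.7, 272.5,  31. ]), 74) 0.1196
blueA (array([694.1, 321.2,  31.8]), 74) 0.1192
blueB (array([609.5, 374.2,  31.7]), 76) 0.1196
capped (array([489.4,  89.2,  34.9]), 88) 0.1318
cap (array([708.9, 196.2,  35.6]), 83) 0.0244
rim (array([ 533. , -164.9,   78.2]), 182)
star (array([ 541.6, -143.4,   38. ]), 89) [[ 0.53962208 -0.14966663  0.052     ]] [399 234  18  31  90]
side shaker cyl [0.58995687 0.27162968] 880 0.0026952657047102308
side star [ 0.49143694 -0.20105178  0.052     ] [ 0.57621584 -0.12012252  0.052     ] [326 194  32  17 138]
```

View pics/crop.png

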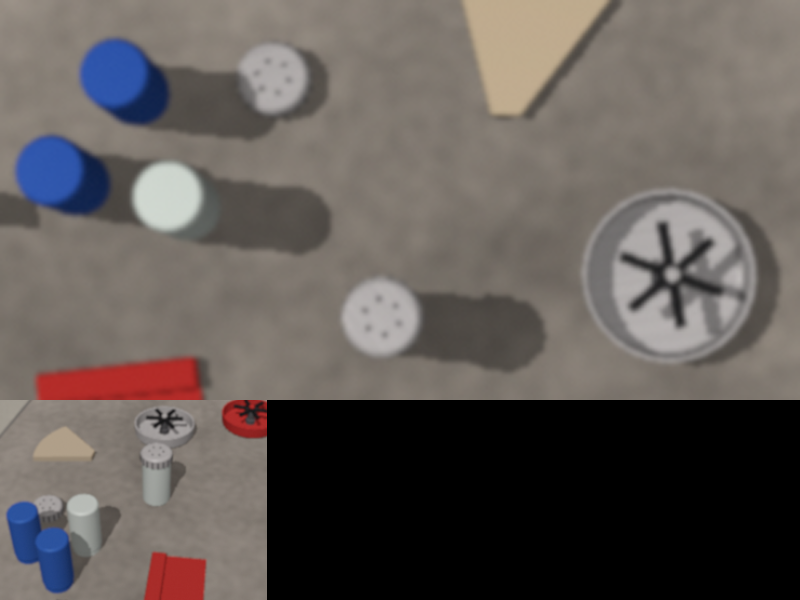

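The crop confirms it: the plain pale frosted shaker with its flat base up is at crop (170,195), next to the blue ones. The steel rinser is at crop (670,275). I'll refine the star centre, then grasp with the jaw line at -38°, clear of the blue neighbours.

```bash
cat >> h.py <<'E'
from scipy.spatial.transform import Rotation as Ro
def down(th): # tool z down, y along th
    y=np.array([np.cos(th),np.sin(th),0]); z=np.array([0,0,-1.]); return Ro.from_matrix(np.c_[np.cross(y,z),y,z]).as_quat()
E
python3 - <<'E'
from h import *
t=dict(np.load('top0.npz'))
g=t['pixels'].max(2)[212:296,375:459]; P=onplane(t,[[375+672*0,0]],.058)
noz=[165+672*.375,150+274*.375]; print('nozzle',onplane(t,[noz],.058))
for th in(70,90,110):
    m=np.argwhere(g<th)[:,::-1]+[375,212]; w=onplane(t,m,.052)[:,:2]
    k=np.hypot(*(w-[.533,-.165]).T)<.052; print(th,k.sum(),w[k].mean(0),cv2.minEnclosingCircle((w[k]*1000).astype(np.float32)))
best=None
for k in(-38,142):
    q=r.inverse_kinematics([.589,.272,.25],down(np.radians(k))); q2=r.inverse_kinematics([.533,-.165,.25],down(np.radians(k))); print(k,q,q2)
    if q is not None and q2 is not None and (best is None or abs(q[5])<abs(best[1][5])): best=(k,q)
k=best[0]; print(k)
r.move_to([.589,.272,.25],down(np.radians(k)))
r.move_linear([.589,.272,.088],vel=.12)
print(r.current_t(),r.current_tool_pos(),r.current_contact_force()); grab('side','pre')
E
```

```text
nozzle [[ 0.53272812 -0.16510271  0.058     ]]
70 248 [ 0.5324873  -0.16653102] ((533.9235229492188, -165.7031707763672), 44.8548698425293)
90 340 [ 0.53294682 -0.16709696] ((533.619873046875, -164.81028747558594), 46.33688735961914)
110 459 [ 0.53250899 -0.16742109] ((533.5975952148438, -165.5554962158203), 47.864662170410156)
-38 [ 3.60887696e-01  5.34603582e-01  1.37803887e+00 -4.44089210e-16
  1.22895020e+00  1.02411281e+00] [-3.83648737e-01  3.68525018e-01  1.63458688e+00 -4.44089210e-16
  1.13848076e+00  2.79576378e-01]
142 [ 3.60887696e-01  5.34603582e-01  1.37803887e+00 -4.44089210e-16
  1.22895020e+00 -2.11747984e+00] [-3.83648737e-01  3.68525018e-01  1.63458688e+00 -4.44089210e-16
  1.13848076e+00 -2.86201628e+00]
-38
4.7583 [0.58937563 0.27214454 0.08877397] [0.25377158 0.19193799 1.12872178]
```

View pics/pre.png

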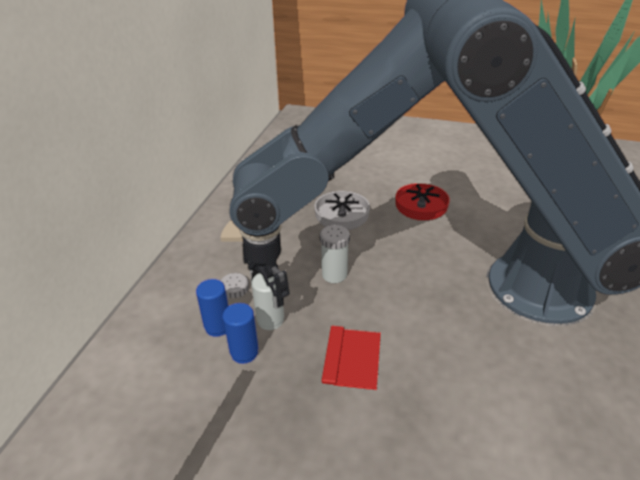

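The side view shows the open jaws straddling the frosted shaker at about (268,295), with the neighbours untouched. Now grip, lift, and carry it above the star.

```bash
python3 - <<'E'
from h import *
import json
r.set_gripper(0.0,squeeze=60); p=np.array(r.current_tool_pos()); print(p,r.current_opening(),r.current_finger_force(),r.current_t(),r.current_contact_force())
json.dump(p.tolist(),open('grasp.json','w'))
r.move_linear([.589,.272,.29],vel=.15); r.sleep(.2); print(r.current_contact_force(),r.current_tool_pos())
r.move_linear([.533,-.1655,.29],vel=.2); r.sleep(.4)
print(r.current_t(),r.current_tool_pos(),r.current_contact_force(),r.current_torque(),r.current_opening(),r.current_finger_force())
d=grab('side','carry'); np.savez('side1.npz',**d); d=grab('top'); np.savez('top1.npz',**d)
E
```

```text
[0.5891814  0.27218485 0.08875905] 0.7086265269301656 64.21463387086987 5.1583 [-2.84178618 -0.85766772  5.88800178]
[-0.1952942   1.14295275 -3.32574846] [0.58888736 0.2719595  0.2894477 ]
9.6167 [ 0.53301458 -0.1654199   0.29000682] [ 0.69030768  0.44515166 -3.36558446] [-0.02875877  0.04751023  0.01955295] 0.7102045670456002 65.37591598927975
```

View pics/carry.png

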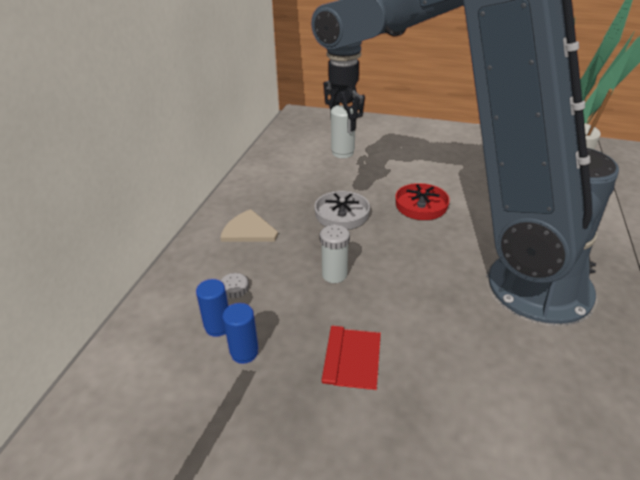

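The shaker hangs level in the grip at (343,130) above the steel rinser. Next I'll check its axis in the side cloud, then press down in steps while reading the force.

```bash
cat > press.py <<'E'
from h import *
from scipy.optimize import least_squares
sd=dict(np.load('side1.npz')); S=cloud(sd); m=np.zeros((480,640),bool); m[120:160,325:362]=1
m&=(S[...,2]>.205)&(S[...,2]<.27)&(np.hypot(S[...,0]-.533,S[...,1]+.165)<.05)&(sd['pixels'].min(2)>90); q=S[m]
f=least_squares(lambda p:np.hypot(*(q[:,:2]-p[:2]-(q[:,2:]-.24)*p[2:]).T)-.031,[.533,-.165,0,0],loss='soft_l1',f_scale=.002); print('axis',f.x.round(4),len(q),abs(f.fun).mean())
def rd(n=6):
    a=[]
    for _ in range(n): a.append(np.r_[r.current_tool_pos(),r.current_contact_force()]); r.sleep(.03)
    return np.mean(a,0).round(4)
XY=[.533,-.1655]
r.move_linear(XY+[.147],vel=.12); r.sleep(.2); print(r.current_t(),rd())
for z in(.1425,.1405,.1385,.1365,.1345):
    r.move_linear(XY+[z],vel=.02); r.sleep(.15); print(z,rd())
print(r.current_t(),r.current_opening())
E
python3 press.py
```

```text
axis [ 0.5337 -0.1666 -0.0064  0.0238] 536 0.0015253642970284391
11.2583 [ 0.5331 -0.1655  0.1473 -0.3814 -0.0062 -2.8994]
0.1425 [ 0.533  -0.1655  0.1426  0.3239  0.0327 -3.0284]
0.1405 [ 0.5332 -0.1656  0.1407  0.438  -0.5766  0.9526]
0.1385 [ 0.5332 -0.1656  0.1386  1.0185 -0.7324  2.9685]
0.1365 [ 0.5332 -0.1656  0.1366  2.5541 -1.3192  3.3892]
0.1345 [ 0.5331 -0.1655  0.1346  3.2709 -1.3909  4.2081]
14.5833 0.7080134438269036
```

Contact came at TCP z ≈ 0.1407, so half press should be about 0.1307.

```bash
python3 - <<'E'
from h import *
def rd(n=8):
    a=[]
    for _ in range(n): a.append(np.r_[r.current_tool_pos(),r.current_contact_force()]); r.sleep(.03)
    return np.mean(a,0).round(4)
XY=[.533,-.1655]
for z in(.1325,.1307):
    r.move_linear(XY+[z],vel=.02); r.sleep(.2); print(z,rd())
print(r.current_t(),r.current_torque(),r.current_ee_rot())
d=grab('side'); np.savez('side2.npz',**d)
c=cv2.resize(d['pixels'][70:250,250:450],(800,720),interpolation=cv2.INTER_CUBIC)
cv2.imwrite('pics/press.png',c[110:710,:,::-1])
S=cloud(d)
from scipy.optimize import least_squares
m=np.zeros((480,640),bool); m[130:240,310:380]=1
m&=(S[...,2]>.056)&(S[...,2]<.10)&(np.hypot(S[...,0]-.533,S[...,1]+.165)<.05)&(d['pixels'].min(2)>90); q=S[m]
f=least_squares(lambda p:np.hypot(*(q[:,:2]-p[:2]-(q[:,2:]-.08)*p[2:]).T)-.031,[.533,-.165,0,0],loss='soft_l1',f_scale=.002); print('axis',f.x.round(4),len(q),abs(f.fun).mean())
E
```

```text
0.1325 [ 0.5331 -0.1656  0.1327  2.9386 -1.7157  5.2003]
0.1307 [ 0.5331 -0.1656  0.1309  2.9855 -1.3686  5.6925]
16.0167 [-3.36946571e-01 -7.26319146e-01  2.85677837e-05] [8.98797140e-01 4.38364764e-01 1.29303591e-04 1.33643374e-04]
axis [ 0.5344 -0.1664  0.0014  0.0091] 301 0.0015533330090087042
```

View pics/press.png

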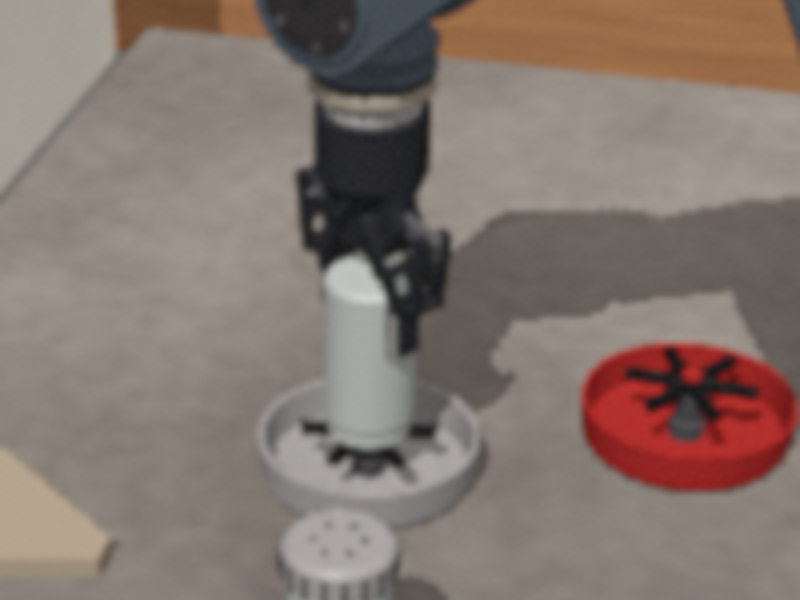

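The picture shows the shaker upright at crop (370,360), centred on the pressed star of the steel rinser and still gripped. Position (about 10 mm below contact) and star force (5.7 + 3.1 ≈ 8.8 N) both agree with half press, so I'll hold it there and hand in.

```bash
python3 - <<'E'
from h import *
r.sleep(4.0)
print(r.current_t(),r.current_tool_pos(),r.current_contact_force(),r.current_finger_force())
print(r.hand_in())
E
```

```text
20.0667 [ 0.53311651 -0.16556793  0.1309014 ] [ 2.53765636 -1.41715339  6.81102265] 66.00097116082907
the job is handed in; nothing more can be done
None
```

The frosted shaker is gripped mouth down and centred on the steel rinser's star, and I held it at about half press (10 mm, estimated from height and force) for over 4 s, then handed in at about 20 s without letting go; the result of the judging was not shown.

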